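# Hang the deep parts basket up to drip

### The job

Two rinsed wire parts baskets stand on the bench. Hang the deep one by its handle on the hook of the drip stand and let go, so that it hangs still and free over the tray; leave the shallow basket where it stands.

Things in the scene. Friction and masses are not known exactly. Their poses are not given: they have to be found in the camera images.
- deep_basket: the deeper of two round steel-wire baskets, 65 mm across, rim at z = 60 mm, 0.11-0.23 kg, upright on the bench. Above its wire loop handle a wooden grip block, 16 (x) by 30 (y) mm, z = 131 to 163 mm, on an 8 mm stem; pinch the block from above, best across its 30 mm, fingertips no lower than z = 127 mm. Origin: centre of underside, z up; a half turn about z looks the same
- deep_eye (a point): underside of the peak of the deep basket's stiff loop handle, 117 mm above the basket's origin; it is to rest on the hook. The loop (6 mm wire) lies in the y-z plane, fixed to the rim at -y and +y; x goes through it. Clear opening: from the rim, 57 mm below this point, 56 mm wide (y), narrowing in the top 27 mm to the peak (about 25 mm wide 10 mm below it)
- shallow_basket: the shallow basket, to be left alone: same width, loop handle and wooden grip as the deep one, but its rim is only 26 mm above its underside, the top of its grip 129 mm. Origin: centre of the underside, z up
- hook_seat (a point): lowest place of the hook (8 mm round wire, this point on its top), 195 mm above the bench, on the fixed drip stand. z up; the hook opens to -x: its upturned tip ends 38 mm out, 15 mm above the seat. To +x the wire rises 32 mm in 50 mm, then meets the post at 80 mm (top 40 mm above the seat). Tray under it 12 mm high. Bring the loop, basket y along this y either way round, from -x over the tip

How it is judged:
By the outcome, as a careful person would: the job done as asked, in the order asked, and still so for the second after the job is handed in, with the robot touching nothing.
It also fails if it takes over 38 s, if anything falls off the work surface, if the arm or the gripper's body presses on something with over 40 N, if the wrist force passes 120 N, or if a joint passes its speed limit or range.

### The arm

A 6-joint arm with a two-finger parallel gripper is mounted at the origin on a cart in front of the work surface, level with it; the furniture and walls round the work are solid. World frame = base frame: x ahead of the robot, y to its left, z up, the work surface at z = 0. Lengths are in m, angles in rad, forces in N, time in s.
With the tool pointing down it reaches from about 0.35 to 0.725 m from the base axis. Payload 4.3 kg.
Tool frame: the origin (TCP) lies midway between the tips of the shut fingers; the grasp point (between the pads) lies behind it (manip.grip_point_offset is the z of the grasp point in the tool frame, in m); z points along the fingers, y is the line along which they close (so a half turn about z gives the same grasp; the last joint's range is limited). The gripper opens to 85 mm and grips with 20 to 120 N. Pads are 22 mm wide; open, the fingers measure 114 mm over their backs; the gripper's body (76 mm by 85 mm) begins 54 mm behind the grasp point. The pads swing forward as they close: fully open they stand 13 mm farther back than shut.
Start: joints at [-0.11, 0.377, 0.081, 1.274, 0, 1.46], TCP at [0.575, 0, 0.205] pointing down, gripper open.
Joint ranges: [-2.72, 2.72], [-0.84, 1.66], [-1.02, 1.22], [-1.77, 2.12], [-1.37, 1.28], [-3.14, 3.14]. Speed limits (rad/s): [2.57, 2.57, 3.14, 3.14, 3.14, 3.14].

### API

Orientations are given as a rotation vector (axis times angle).
In Python, from station import telemetry, vision, manip gives the robot as it stands. The module is installed in compiled form; this text tells all that it offers.
- The arm moves only by the tool apply_moves, never from a script. Its arguments are lists of equal length, an entry for each row: "xyz": the shift along the tool's x, y, z in cm, a list of three; "twist": the turn, a rotation vector about the tool's x, y, z in degrees, a list of three; "jaw": the opening, from 0 (shut) to 1 (fully open). In form: {"xyz": [[x, y, z], ...], "twist": [[ax, ay, az], ...], "jaw": [jaw, ...]}. A call has 1 to 12 rows; each row shifts and turns the commanded pose from where the row before left it, along the tool's axes as they then stand; what a row does not reach is not made up. A row lasts 1/8 s, in which the tool goes at most 62.5 mm and 10.7 degrees, less where a joint would pass 70% of its speed; a pose out of reach is approached as far as the arm can. A call with a gripper value outside its range is refused whole. The fingers move at their own pace and stop on an object; the grip force is fixed at half the most. Time passes only in rows, so rows that do not move let the fingers close. It gives the time, the measured TCP pose, the force, the opening and the grip force at its end, in the units of the state.
- telemetry.read_state(): the state, without advancing time (a new reading comes with each control period).
- vision.read_camera(name): name is "scene" or "side" or "wrist"; returns a dict with "img" (400x640x3 uint8, blue, green, red), "range_z" (400x640 float32, m along the optical axis (not along the pixel's ray), 0 where there is no reading), "fx", "fy", "cx", "cy" (pixels), "camera_from_world" (4x4, takes a point from world to camera coordinates). Camera axes: x right, y down, z forward; pixel columns grow to the right and rows downward; lengths in m; the calibration is good to about 2 mm. The wrist camera is an equidistant fisheye: a pixel r from the principal point sees the ray r / f radians off the axis. A picture is of the moment at which its call begins.
- manip.close_job(): hands the job in; it is judged then, once.
The state is a dict: "clock": time; "joints": joint angles; "qvel": joint speeds; "tau": joint torques, N m; "tcp_pos": TCP position; "eef_rot": TCP orientation; "wrist_force": force on the tool from outside, world axes, zero at the start; "ft_torque": the same for the moment, N m; "grip_width": opening from 0.0 (shut) to 1.0 (fully open); "gripper_force": force on a finger pad.
Only numpy, scipy, OpenCV 4.12 (cv2) and the standard library are available. Lean on these libraries where they do the work, as an engineer would, in place of code of your own. Each camera call takes 0.05 s, during which the arm holds its last target. There are 200 camera calls.

## Working session

There is one attempt and no reset: what is moved stays moved. The work goes in short steps, Python scripts to look and compute and a tool call to move; the robot and the scene stay as the last step left them, time stands still between calls to the robot, and variables do not carry over. Pictures are saved under pics/ and viewed, at most 10 in all, crops included, and the job is handed in when it is done.

Besides the shell and the picture viewer there is one more tool, called as name(argument=value, ...) on one line, values as JSON. apply_moves: Moves the arm, as the interface text tells. Its arguments: {"type":"object","properties":{"xyz":{"type":"array","items":{"type":"array","items":{"type":"number"}}},"twist":{"type":"array","items":{"type":"array","items":{"type":"number"}}},"jaw":{"type":"array","items":{"type":"number"}}},"required":["xyz","twist","jaw"]}

```bash
mkdir -p pics
cat > h.py <<'E'
import numpy as np, cv2
from station import telemetry, vision, manip
def cloud(c):
    d=c["range_z"]; v,u=np.mgrid[0:400,0:640]
    P=np.stack([(u-c["cx"])/c["fx"]*d,(v-c["cy"])/c["fy"]*d,d],-1)
    T=np.linalg.inv(c["camera_from_world"]); W=P@T[:3,:3].T+T[:3,3]
    W[d<=0]=np.nan; return W
E
python3 - <<'E'
from h import *
s=telemetry.read_state(); print(s, manip.grip_point_offset)
for n in ("scene","side"):
    c=vision.read_camera(n); cv2.imwrite(f"pics/{n}0.png",c["img"]); np.savez(f"{n}0.npz",W=cloud(c),img=c["img"])
    print(n,np.linalg.inv(c["camera_from_world"]).round(3).tolist(),c["fx"])
E
```

```text
{'clock': 0.0, 'joints': array([-1.10319902e-01,  3.78043153e-01,  7.95905136e-02,  1.27441590e+00,
       -1.36502128e-05,  1.46047739e+00]), 'qvel': array([-0.00147002,  0.00046819, -0.00045061, -0.00315086,  0.00116017,
       -0.00043393]), 'tau': array([ 5.03441061e-04, -4.63600910e+01,  2.69876987e+01,  2.07655923e-02,
       -6.74222474e-05, -6.15417605e-06]), 'tcp_pos': array([5.74263848e-01, 7.15238944e-05, 2.03558619e-01]), 'eef_rot': array([-2.22030420e+00, -2.22030209e+00,  2.04994777e-03]), 'wrist_force': array([-0.57411112,  0.2870186 , -0.83622831]), 'ft_torque': array([ 0.03756034, -0.02441045, -0.0519938 ]), 'gripper_force': 0.0, 'grip_width': 1.0013637120955916} -0.0187
scene [[0.648, -0.397, 0.65, -0.219], [-0.761, -0.323, 0.562, -0.822], [-0.013, -0.859, -0.511, 0.695], [0.0, 0.0, 0.0, 1.0]] 452.6097356210997
side [[-0.999, -0.004, -0.041, 0.548], [0.038, 0.33, -0.943, 0.839], [0.017, -0.944, -0.33, 0.51], [0.0, 0.0, 0.0, 1.0]] 488.6290078356307
```

View pics/scene0.png

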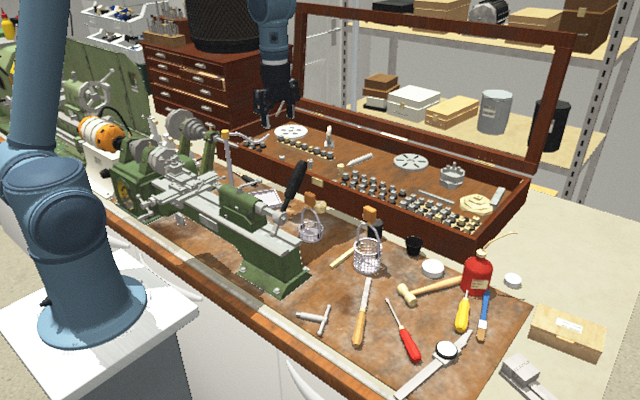

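View pics/side0.png

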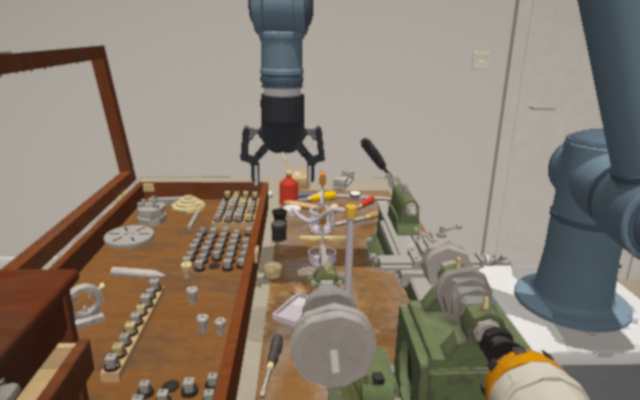

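The scene picture shows the shallow basket at about (311,228), the deep one at about (368,250) with its grip at (370,213), and the drip stand's post at about (227,155) with the tray at about (265,195). In the side picture the post is at (350,240) and the tray at (290,310).

Run:
```python
from h import *
a=np.load("scene0.npz"); b=np.load("side0.npz")
s=cv2.resize(a["img"][110:290,200:420],None,fx=3.6,fy=3.3,interpolation=cv2.INTER_CUBIC)
cv2.imwrite("pics/sc1.png",s)
cv2.imwrite("pics/sd1.png",cv2.resize(b["img"][150:350,230:410],None,fx=3.6,fy=3,interpolation=cv2.INTER_CUBIC))
W=a["W"]
for u,v in [(370,213),(369,209),(308,200),(227,135),(227,150),(227,165),(228,180),(265,195),(245,140),(235,140),(300,165)]:
    print(u,v,W[v,u].round(3))
W=b["W"]; print('side')
for u,v in [(322,178),(322,185),(350,212),(350,230),(350,260),(290,310),(322,205),(322,255),(370,150)]:
    print(u,v,W[v,u].round(3))
```

```text
370 213 [ 0.475 -0.37   0.159]
369 209 [ 0.48  -0.364  0.165]
308 200 [ 0.484 -0.181  0.115]
227 135 [0.46  0.077 0.227]
227 150 [0.459 0.084 0.182]
227 165 [0.454 0.086 0.138]
228 180 [0.455 0.091 0.09 ]
265 195 [0.559 0.06  0.005]
245 140 [0.729 0.333 0.049]
235 140 [0.715 0.372 0.043]
300 165 [ 0.387 -0.251  0.272]
side
322 178 [ 0.487 -0.347  0.149]
322 185 [ 0.486 -0.36   0.126]
350 212 [0.463 0.093 0.225]
350 230 [0.461 0.092 0.193]
350 260 [0.459 0.092 0.137]
290 310 [0.562 0.033 0.003]
322 205 [ 0.487 -0.327  0.084]
322 255 [0.51  0.146 0.173]
370 150 [ 0.386 -0.235  0.25 ]
```

View pics/sc1.png

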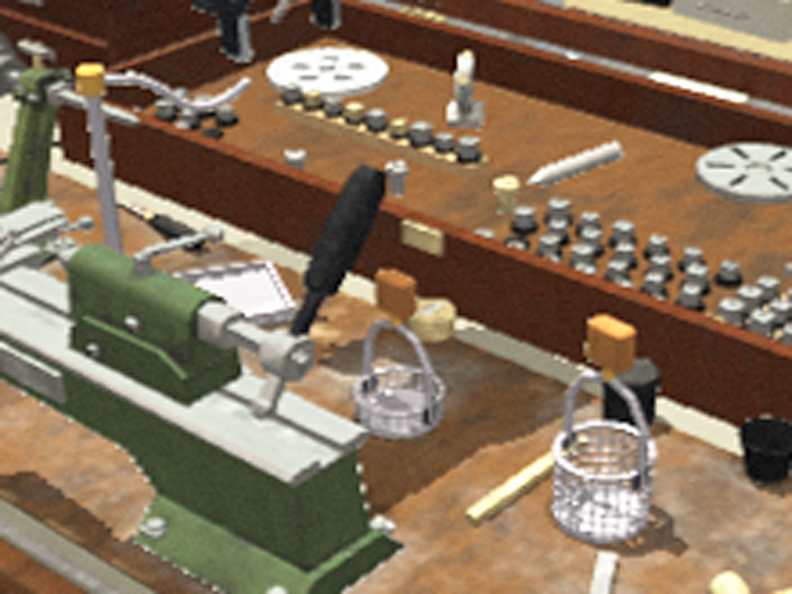

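View pics/sd1.png

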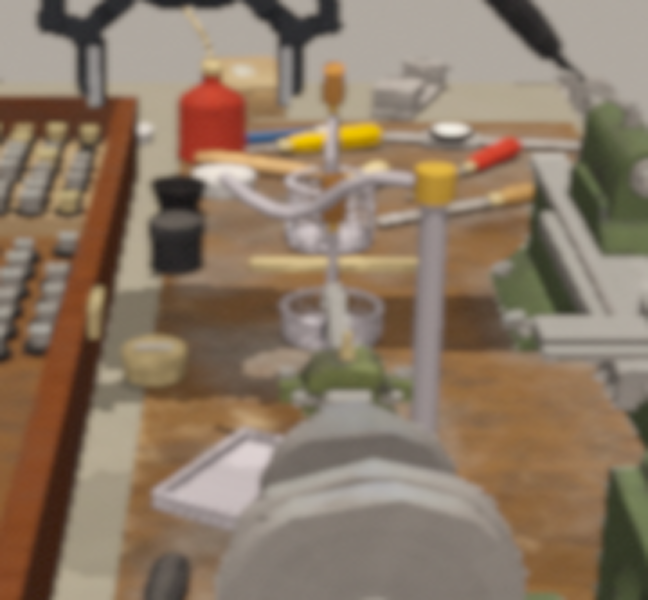

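Run:
```python
from h import *
cs={n:vision.read_camera(n) for n in ("scene","side")}
def onplane(n,u,v,z):
    c=cs[n];T=np.linalg.inv(c["camera_from_world"]);r=T[:3,:3]@[(u-c["cx"])/c["fx"],(v-c["cy"])/c["fy"],1];o=T[:3,3]
    return (o+r*(z-o[2])/r[2]).round(4)
print("tip",onplane("scene",268.6,134.8,.206),onplane("side",291.7,209.5,.206))
print("seat",onplane("scene",251.4,141,.191),onplane("side",310.5,220.7,.191))
print("posttop",onplane("scene",225,129,.235),onplane("side",351,206,.235))
for n in cs:
    W=np.load(n+"0.npz")["W"]; img=cs[n]["img"].astype(int)
    # hook wire points
    m=(W[...,2]>.175)&(W[...,2]<.24)&(np.hypot(W[...,0]-.462,W[...,1]-.088)>.015)&(np.hypot(W[...,0]-.462,W[...,1]-.088)<.14)&(W[...,0]>.44)&(W[...,1]<.15)
    P=W[m]; print(n,"hook",len(P)); o=np.argsort(P[:,0]); print(P[o][::max(1,len(P)//14)].round(3).tolist())
    for z0,z1 in ((.128,.168),(.068,.125)):
        m=(W[...,2]>z0)&(W[...,2]<z1)&(abs(W[...,0]-.48)<.06)&(abs(W[...,1]+.365)<.06)
        P=W[m]; 
        if len(P)>5:
            r=cv2.minAreaRect(P[:,:2].astype(np.float32)); print("deep",z0,len(P),P.mean(0).round(3),P.min(0).round(3),P.max(0).round(3),r)
    m=(W[...,2]>.01)&(W[...,2]<.062)&(abs(W[...,0]-.48)<.06)&(abs(W[...,1]+.365)<.06); P=W[m]; print("body",len(P),P.min(0).round(3),P.max(0).round(3))
    m=(W[...,2]>.168)&(abs(W[...,0]-.45)<.14)&(W[...,1]>-.45)&(W[...,1]<.2); P=W[m]; print("high",len(P),[(tuple(k),) for k in np.unique((P/.03).round().astype(int)*3,axis=0)] if len(P)<0 else (P.min(0).round(3),P.max(0).round(3)))
```

```text
tip [0.5625 0.0286 0.206 ] [0.5591 0.0317 0.206 ]
seat [0.5269 0.0608 0.191 ] [0.5261 0.0471 0.191 ]
posttop [0.4709 0.0969 0.235 ] [0.4614 0.0918 0.235 ]
scene hook 135
[[0.446, 0.083, 0.235], [0.475, 0.071, 0.224], [0.483, 0.068, 0.222], [0.489, 0.067, 0.225], [0.493, 0.064, 0.222], [0.5, 0.057, 0.213], [0.503, 0.053, 0.207], [0.508, 0.056, 0.199], [0.514, 0.051, 0.198], [0.519, 0.05, 0.191], [0.526, 0.042, 0.191], [0.534, 0.041, 0.197], [0.54, 0.032, 0.198], [0.546, 0.034, 0.198], [0.551, 0.031, 0.203]]
deep 0.128 192 [ 0.479 -0.364  0.152] [ 0.473 -0.378  0.128] [ 0.489 -0.346  0.167] ((0.4809195101261139, -0.3615837097167969), (0.031694117933511734, 0.015923412516713142), 88.05995178222656)
deep 0.068 131 [ 0.482 -0.366  0.1  ] [ 0.476 -0.395  0.069] [ 0.488 -0.327  0.124] ((0.4833415746688843, -0.3611232340335846), (0.0686289593577385, 0.00722219655290246), 83.10790252685547)
body 469 [ 0.424 -0.406  0.01 ] [ 0.523 -0.305  0.062]
high 5449 (array([ 0.31 , -0.263,  0.168]), array([0.59 , 0.2  , 0.555]))
side hook 277
[[0.475, 0.078, 0.228], [0.481, 0.079, 0.223], [0.488, 0.072, 0.228], [0.494, 0.068, 0.223], [0.5, 0.064, 0.21], [0.505, 0.06, 0.211], [0.51, 0.056, 0.207], [0.515, 0.057, 0.198], [0.522, 0.053, 0.191], [0.529, 0.048, 0.191], [0.536, 0.045, 0.193], [0.543, 0.04, 0.191], [0.548, 0.037, 0.196], [0.552, 0.027, 0.205], [0.557, 0.031, 0.205]]
deep 0.128 86 [ 0.486 -0.35   0.151] [ 0.479 -0.375  0.133] [ 0.495 -0.341  0.164] ((0.48688268661499023, -0.3579816222190857), (0.03349122032523155, 0.015364415012300014), 89.24082946777344)
deep 0.068 60 [ 0.487 -0.349  0.101] [ 0.481 -0.391  0.069] [ 0.492 -0.325  0.124] ((0.48618370294570923, -0.3579615652561188), (0.06600604951381683, 0.00613554660230875), 84.01398468017578)
body 240 [ 0.424 -0.408  0.01 ] [ 0.517 -0.327  0.061]
high 8566 (array([ 0.31 , -0.257,  0.168]), array([0.59 , 0.2  , 0.551]))
```

apply_moves(xyz=[[0,0,-5],[-5,0,0],[-5,0,0],[-5,0,0],[-5,0,0],[-5,0,0],[-5,0,0],[-6,0,0],[0,-4.5,0],[0,-4.5,0],[0,0,0],[0,0,0]], twist=[[0,0,0],[0,0,0],[0,0,0],[0,0,0],[0,0,0],[0,0,0],[0,0,0],[0,0,0],[0,0,0],[0,0,0],[0,0,-10],[0,0,-10]], jaw=[1,1,1,1,1,1,1,1,1,1,1,1])

```text
clock: 1.7
tcp_pos: [0.484, -0.3599, 0.2542]
eef_rot: [-1.795, -2.577, -0.0]
wrist_force: [0.0, 0.6, 0.2]
grip_width: 1.002
gripper_force: 0.0
```

apply_moves(xyz=[[0,0,0],[0,0,0],[0,0,0],[0,0,0],[0,0,0],[0,0,0],[0,0,0],[0,0,0]], twist=[[0,0,-10],[0,0,-10],[0,0,-10],[0,0,-10],[0,0,-10],[0,0,-10],[0,0,-5],[0,0,0]], jaw=[1,1,1,1,1,1,1,1])

```text
clock: 2.7
tcp_pos: [0.4849, -0.3599, 0.2543]
eef_rot: [-0.139, -3.138, -0.001]
wrist_force: [0.5, 0.8, -1.2]
grip_width: 1.002
gripper_force: 0.0
```

Run:
```python
from h import *
from scipy.spatial.transform import Rotation as R
s=telemetry.read_state(); M=R.from_rotvec(s["eef_rot"]).as_matrix()
print(s["joints"].round(2),s["tcp_pos"].round(4),M.round(3).tolist(),s["wrist_force"])
print("delta to grasp, tool cm",(M.T@(np.array([.484,-.360,.130])-s["tcp_pos"])*100).round(2))
c=vision.read_camera("wrist"); cv2.imwrite("pics/w1.png",c["img"]); np.savez("w1.npz",**c)
print(c["fx"],c["cx"],c["cy"])
# project predicted basket block top and loop points
import math
for p in [(.484,-.36,.163),(.4826,-.375,.163),(.4854,-.345,.163),(.484,-.36,.0)]:
    q=c["camera_from_world"]@np.array([*p,1]); r=np.hypot(q[0],q[1]); k=c["fx"]*math.atan2(r,q[2])/r
    print(p,(c["cx"]+k*q[0]).round(1),(c["cy"]+k*q[1]).round(1))
```

```text
[-0.74  0.44  0.3   1.43  0.   -0.66] [ 0.4849 -0.3599  0.2543] [[-0.996, 0.088, -0.0], [0.088, 0.996, 0.0], [0.0, 0.0, -1.0]] [ 0.48931702  0.79070422 -1.20888224]
delta to grasp, tool cm [ 0.09 -0.02 12.43]
309.70691628693146 315.05766645011676 196.7920101157909
(0.484, -0.36, 0.163) 314.7 188.7
(0.4826, -0.375, 0.163) 297.7 188.6
(0.4854, -0.345, 0.163) 331.7 188.7
(0.484, -0.36, 0.0) 314.7 154.1
```

View pics/w1.png

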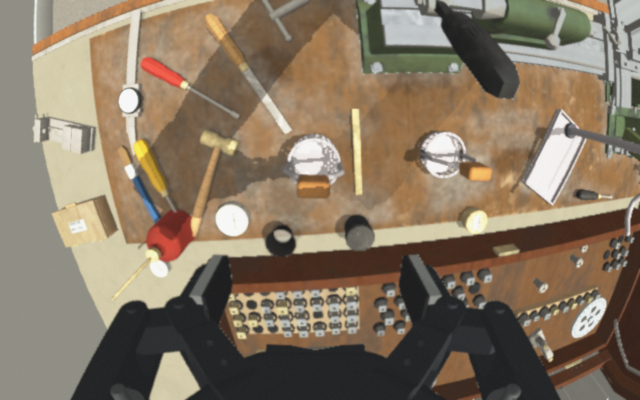

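The wrist view shows the deep basket's block at about (314,187), spanning columns 298–330, as predicted, and the loop edge-on; the shallow basket is at (443,160). I'll refine the position from the block's orange pixels with range.

Run:
```python
from h import *
c=dict(np.load("w1.npz")); d=c["range_z"]; v,u=np.mgrid[0:400,0:640]
x=(u-c["cx"])/c["fx"]; y=(v-c["cy"])/c["fy"]; r=np.hypot(x,y)+1e-9; k=np.tan(r)/r
T=np.linalg.inv(c["camera_from_world"]); W=np.stack([x*k*d,y*k*d,d],-1)@T[:3,:3].T+T[:3,3]
for n,z0,z1 in (("top",.155,.172),("loop",.07,.125)):
    m=(d>0)&(W[...,2]>z0)&(W[...,2]<z1)&(abs(W[...,0]-.484)<.05)&(abs(W[...,1]+.36)<.05); P=W[m]
    print(n,len(P),P.min(0).round(4),P.max(0).round(4),P.mean(0).round(4),cv2.minAreaRect(P[:,:2].astype(np.float32)))
m=(d>0)&(W[...,2]>.17)&(W[...,0]<.6)&(W[...,0]>.35)&(W[...,1]<.15)&(u<640)&(v<210); P=W[m]
print("hook/handle",P.min(0).round(3),P.max(0).round(3))
m2=m&(W[...,1]>.0); print(W[m2][::max(1,m2.sum()//12)].round(3).tolist())
```

```text
top 601 [ 0.4761 -0.3763  0.1551] [ 0.4942 -0.347   0.166 ] [ 0.4841 -0.3616  0.1627] ((0.4850289225578308, -0.3616138994693756), (0.028666147962212563, 0.016331935301423073), 85.08509063720703)
loop 228 [ 0.4786 -0.394   0.0705] [ 0.4904 -0.3279  0.1196] [ 0.4842 -0.3614  0.1025] ((0.4850200414657593, -0.3610672056674957), (0.06647536158561707, 0.006076067220419645), 83.66173553466797)
hook/handle [ 0.35  -0.26   0.189] [0.534 0.052 0.28 ]
[[0.511, 0.05, 0.198], [0.516, 0.048, 0.195], [0.516, 0.047, 0.2], [0.517, 0.048, 0.201], [0.518, 0.049, 0.201], [0.521, 0.051, 0.198], [0.522, 0.048, 0.199], [0.526, 0.041, 0.192], [0.527, 0.042, 0.193], [0.528, 0.048, 0.195], [0.531, 0.038, 0.191], [0.532, 0.04, 0.194], [0.532, 0.041, 0.197]]
```

apply_moves(xyz=[[0,-0.1,4],[0,0,4],[0,0,3],[0,0,1.4],[0,0,0],[0,0,0],[0,0,0],[0,0,0],[0,0,0],[0,0,0]], twist=[[0,0,0],[0,0,0],[0,0,0],[0,0,0],[0,0,0],[0,0,0],[0,0,0],[0,0,0],[0,0,0],[0,0,0]], jaw=[1,1,1,1,1,0,0,0,0,0])

```text
clock: 4.0
tcp_pos: [0.4857, -0.362, 0.1318]
eef_rot: [0.137, 3.137, -0.003]
wrist_force: [-1.1, -2.1, 6.1]
grip_width: 0.319
gripper_force: 59.0
```

apply_moves(xyz=[[0,0,-1],[0,0,-2],[0,0,-3],[0,0,-3],[0,0,-3],[0,0,-1],[-3,0,0],[-4,0,0],[-3,0,0],[0,0,0]], twist=[[0,0,0],[0,0,0],[0,0,0],[0,0,0],[0,0,0],[0,0,0],[0,0,0],[0,0,0],[0,0,0],[0,0,0]], jaw=[0,0,0,0,0,0,0,0,0,0])

```text
clock: 5.25
tcp_pos: [0.5857, -0.369, 0.2573]
eef_rot: [-0.134, -3.136, -0.004]
wrist_force: [-0.8, -0.2, -1.2]
grip_width: 0.317
gripper_force: 59.3
```

apply_moves(xyz=[[0.2,2,0],[0.3,4,0],[0.3,4,0],[0.3,4,0],[0.3,4,0],[0.3,4,0],[0.3,4,0],[0,2,0],[0,0,0],[0,0,0],[0,0,0],[0,0,0]], twist=[[0,0,0],[0,0,0],[0,0,0],[0,0,0],[0,0,0],[0,0,0],[0,0,0],[0,0,0],[0,0,8],[0,0,9],[0,0,7],[0,0,0]], jaw=[0,0,0,0,0,0,0,0,0,0,0,0])

```text
clock: 6.75
tcp_pos: [0.5885, -0.0897, 0.2602]
eef_rot: [-0.786, -3.041, 0.001]
wrist_force: [0.4, -0.9, -1.6]
grip_width: 0.315
gripper_force: 59.4
```

```bash
cat > look.py <<'E'
from h import *
import sys
from scipy.spatial.transform import Rotation as R
tag=sys.argv[1]
s=telemetry.read_state(); M=R.from_rotvec(s["eef_rot"]).as_matrix(); t=s["tcp_pos"]
print(t.round(4),M.round(3).tolist(),s["wrist_force"].round(1))
out=[]
for n in ("scene","side"):
    c=vision.read_camera(n); W=cloud(c); np.savez(f"{n}_{tag}.npz",W=W,img=c["img"])
    q=c["camera_from_world"]@np.array([*t,1]); u=int(c["fx"]*q[0]/q[2]+c["cx"]); v=int(c["fy"]*q[1]/q[2]+c["cy"])+12
    u0=min(max(u-65,0),510); out.append(cv2.resize(c["img"][v-45:v+75,u0:u0+130],(400,370),interpolation=cv2.INTER_CUBIC)); print(n,"crop origin",u0,v-45,"scale 3.08")
    L=(W-t)@M   # tool coords
    m=(abs(L[...,0])<.06)&(abs(L[...,1])<.045)&(L[...,2]>.02)&(L[...,2]<.07)   # loop below the block
    P=L[m]; print(n,"loop in tool",len(P),P.mean(0).round(4),P.min(0).round(4),P.max(0).round(4), np.polyfit(P[:,1],P[:,0],1).round(3) if len(P)>5 else "", np.polyfit(P[:,2],P[:,0],1).round(3) if len(P)>5 else "")
cv2.imwrite(f"pics/{tag}.png",np.hstack(out))
for tgt in [(.5995,.0075),(.5605,.030),(.5275,.049)]:
    print(tgt,((M.T@(np.array([*tgt,t[2]])-t))*100).round(2))
E
python3 look.py a
```

```text
[ 0.5885 -0.0897  0.2602] [[-0.875, 0.484, -0.001], [0.484, 0.875, -0.0], [0.0, -0.001, -1.0]] [ 0.4 -0.9 -1.6]
scene crop origin 241 90 scale 3.08
scene loop in tool 92 [ 0.0018 -0.0023  0.0466] [-0.0272 -0.0376  0.0206] [0.0276 0.0334 0.0699] [-0.028  0.002] [-0.073  0.005]
side crop origin 212 128 scale 3.08
side loop in tool 147 [0.001  0.0054 0.0449] [-0.0249 -0.0323  0.0207] [0.0052 0.0371 0.0695] [-0.028  0.001] [-0.023  0.002]
(0.5995, 0.0075) [ 3.75  9.04 -0.  ]
(0.5605, 0.03) [ 8.25  9.12 -0.  ]
(0.5275, 0.049) [12.06  9.18 -0.  ]
```

View pics/a.png

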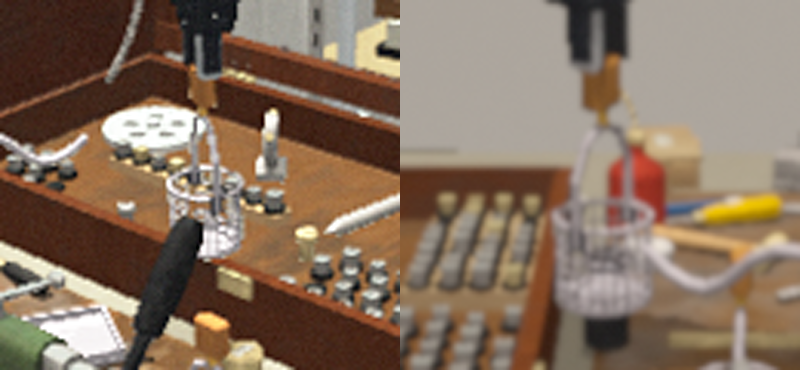

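The two crops show the basket hanging upright, aligned with the tool. The hook tip is at about (85,140) in the left crop and (660,265) in the right one, still well clear. Next I'll line up sideways with the hook.

apply_moves(xyz=[[0,2,0],[0,3,0],[0,2.6,0],[0,1.5,0],[1.5,0,0.5],[1.5,0,0.5],[0,0,0.5],[0,0,0],[0,0,0]], twist=[[0,0,0],[0,0,0],[0,0,0],[0,0,0],[0,0,0],[0,0,0],[0,0,0],[0,0,0],[0,0,0]], jaw=[0,0,0,0,0,0,0,0,0])

```text
clock: 7.98
tcp_pos: [0.6075, 0.0047, 0.2456]
eef_rot: [0.787, 3.041, -0.0]
wrist_force: [-0.5, -1.0, -1.8]
grip_width: 0.315
gripper_force: 59.5
```

```bash
cat >> look.py <<'E'
c=vision.read_camera("wrist"); d=c["range_z"]; v,u=np.mgrid[0:400,0:640]
x=(u-c["cx"])/c["fx"]; y=(v-c["cy"])/c["fy"]; r=np.hypot(x,y)+1e-9; k=np.tan(r)/r
T=np.linalg.inv(c["camera_from_world"]); Ww=np.stack([x*k*d,y*k*d,d],-1)@T[:3,:3].T+T[:3,3]; Ww[d<=0]=np.nan
for n,W in (("scene",np.load(f"scene_{tag}.npz")["W"]),("side",np.load(f"side_{tag}.npz")["W"]),("wrist",Ww)):
    q=(W-np.array([.5275,.049,.195]))@np.array([[.875,.484,0],[-.484,.875,0],[0,0,1]]).T if 0 else W-np.array([.5275,.049,.195])
    a=q@np.array([.875,-.484,0]); b=q@np.array([.484,.875,0])
    m=(abs(b)<.03)&(a>-.06)&(a<.06)&(q[...,2]>-.012)&(q[...,2]<.035)&(W[...,2]>0)
    P=np.stack([a[m],b[m],q[...,2][m]],-1); P=P[np.argsort(P[:,0])]
    print(n,"hook a,b,z (mm)",len(P),[(p.mean(0)*1000).round(1).tolist() for p in np.array_split(P,7) if len(p)])
E
python3 look.py b
```

```text
[0.6075 0.0047 0.2456] [[-0.874, 0.485, 0.0], [0.485, 0.874, -0.0], [-0.0, 0.0, -1.0]] [-0.5 -1.  -1.8]
scene crop origin 220 85 scale 3.08
scene loop in tool 89 [ 0.0068 -0.0064  0.0471] [-0.0238 -0.0366  0.0201] [0.0574 0.0355 0.07  ] [-0.036  0.007] [-0.192  0.016]
side crop origin 199 150 scale 3.08
side loop in tool 211 [0.0069 0.004  0.0447] [-0.0061 -0.0327  0.0201] [0.0595 0.0367 0.0693] [-0.079  0.007] [-0.152  0.014]
(0.5995, 0.0075) [ 0.83 -0.15 -0.  ]
(0.5605, 0.03) [ 5.33 -0.07 -0.  ]
(0.5275, 0.049) [ 9.14 -0.01 -0.  ]
scene hook a,b,z (mm) 127 [[-52.1, -3.8, 30.2], [-38.2, -4.4, 24.7], [-25.2, -4.9, 14.5], [-12.4, -5.8, 3.4], [3.0, -6.8, -1.1], [17.9, -7.3, 3.0], [31.1, -8.2, 10.3]]
side hook a,b,z (mm) 272 [[-52.0, 2.1, 29.5], [-37.4, 1.2, 23.7], [-24.5, 0.8, 13.7], [-11.4, 0.3, 2.0], [5.1, -0.5, -2.3], [20.6, -2.1, 2.0], [32.8, -2.4, 9.6]]
wrist hook a,b,z (mm) 1718 [[-45.2, -1.0, 31.3], [-34.2, -1.5, 25.9], [-22.9, -2.1, 17.2], [-10.6, -2.6, 5.8], [3.9, -3.3, 0.1], [19.4, -4.3, 3.9], [33.8, -5.0, 12.3]]
```

View pics/b.png

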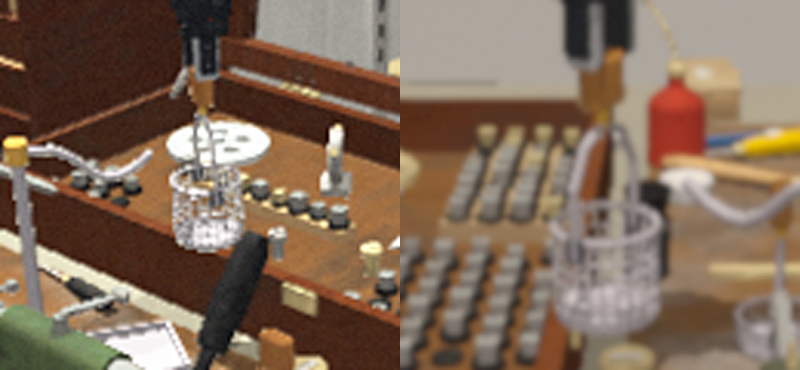

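Both crops show the hook in line with the loop, with its tip at about (150,153) left and (672,180) right. It is turned about 3° and offset 3 mm, so I'll correct both and bring the loop in over the tip.

apply_moves(xyz=[[0,0,0],[0,-0.8,0],[1,0,0],[1.5,0,0],[1.5,0,0],[1.5,0,0],[1.5,0,0],[1.2,0,0],[0.9,0,0],[0,0,0],[0,0,0]], twist=[[0,0,3],[0,0,0],[0,0,0],[0,0,0],[0,0,0],[0,0,0],[0,0,0],[0,0,0],[0,0,0],[0,0,0],[0,0,0]], jaw=[0,0,0,0,0,0,0,0,0,0,0])

```text
clock: 9.5
tcp_pos: [0.5259, 0.0464, 0.2456]
eef_rot: [0.866, 3.019, -0.0]
wrist_force: [0.0, 0.1, -0.9]
grip_width: 0.318
gripper_force: 59.5
```

```bash
python3 look.py c
```

```text
[0.5259 0.0464 0.2456] [[-0.848, 0.53, 0.001], [0.53, 0.848, -0.0], [-0.001, 0.0, -1.0]] [ 0.   0.1 -0.9]
scene crop origin 187 90 scale 3.08
scene loop in tool 186 [ 0.006  -0.0056  0.042 ] [-0.0387 -0.0365  0.0201] [0.0588 0.0359 0.07  ] [-0.033  0.006] [-0.803  0.04 ]
side crop origin 246 157 scale 3.08
side loop in tool 397 [0.0058 0.005  0.0411] [-0.0387 -0.0325  0.0201] [0.0588 0.0362 0.0695] [-0.047  0.006] [-0.797  0.039]
(0.5995, 0.0075) [-8.31  0.6   0.  ]
(0.5605, 0.03) [-3.81  0.44  0.  ]
(0.5275, 0.049) [-0.    0.31  0.  ]
scene hook a,b,z (mm) 160 [[-50.6, -3.5, 29.7], [-33.3, -4.8, 21.4], [-17.3, -5.6, 7.4], [-4.6, -8.1, 18.1], [-0.6, 12.5, 10.0], [13.0, -4.4, 0.4], [30.0, -7.0, 9.0]]
side hook a,b,z (mm) 370 [[-49.7, 2.2, 28.9], [-30.7, 1.2, 18.8], [-13.1, -1.8, 6.0], [-2.7, -6.8, 21.2], [0.0, 19.2, 14.8], [7.7, 7.7, 5.0], [30.8, -2.5, 7.9]]
wrist hook a,b,z (mm) 1470 [[-54.6, -0.8, 32.8], [-43.2, -1.4, 30.7], [-29.7, -2.1, 22.8], [-11.5, -6.6, 10.5], [-2.7, -8.1, 23.3], [-0.0, 16.7, 13.7], [5.8, 3.2, 5.7]]
```

View pics/c.png

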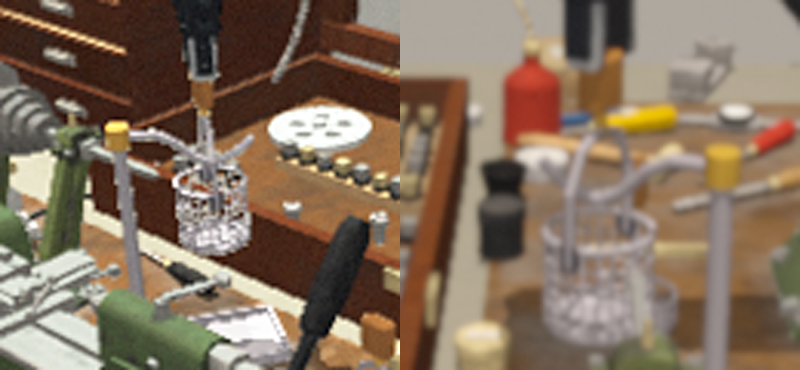

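The hook wire now passes through the loop: in the right crop it enters below the peak at about (600,185), and in the left one it shows on both sides of the loop. Lowering onto the seat.

apply_moves(xyz=[[0,0,1],[0,0,1],[0,0,0.8],[0,0,0.4],[0,0,0]], twist=[[0,0,0],[0,0,0],[0,0,0],[0,0,0],[0,0,0]], jaw=[0,0,0,0,0])

```text
clock: 10.28
tcp_pos: [0.5252, 0.0466, 0.2131]
eef_rot: [-0.866, -3.019, 0.0]
wrist_force: [-0.3, -0.0, -1.5]
grip_width: 0.316
gripper_force: 59.5
```

apply_moves(xyz=[[0,0,0.2],[0,0,0]], twist=[[0,0,0],[0,0,0]], jaw=[0,0])

```text
clock: 10.52
tcp_pos: [0.5257, 0.0465, 0.2116]
eef_rot: [0.866, 3.019, 0.0]
wrist_force: [0.0, -0.5, -1.0]
grip_width: 0.319
gripper_force: 59.5
```

apply_moves(xyz=[[0,0,0.2],[0,0,0]], twist=[[0,0,0],[0,0,0]], jaw=[0,0])

```text
clock: 10.78
tcp_pos: [0.5261, 0.0465, 0.2103]
eef_rot: [0.865, 3.018, 0.0]
wrist_force: [0.7, 0.7, 2.6]
grip_width: 0.318
gripper_force: 60.0
```

apply_moves(xyz=[[0,0,0.1],[0,0,0]], twist=[[0,0,0],[0,0,0]], jaw=[0,0])

```text
clock: 11.02
tcp_pos: [0.5265, 0.0463, 0.2101]
eef_rot: [0.865, 3.017, 0.001]
wrist_force: [-2.3, -0.9, 7.0]
grip_width: 0.32
gripper_force: 60.6
```

apply_moves(xyz=[[0,0,-0.1],[0,0,0],[0,0,0],[0,0,0],[0,0,0],[0,0,0],[0,0,0],[0,0,-1],[0,0,-2],[0,0,-4],[0,0,-4],[0,0,0]], twist=[[0,0,0],[0,0,0],[0,0,0],[0,0,0],[0,0,0],[0,0,0],[0,0,0],[0,0,0],[0,0,0],[0,0,0],[0,0,0],[0,0,0]], jaw=[0,0.35,0.4,0.5,0.65,0.8,0.8,0.8,0.8,0.8,0.8,0.8])

```text
clock: 12.52
tcp_pos: [0.5275, 0.0465, 0.3237]
eef_rot: [0.864, 3.013, 0.003]
wrist_force: [1.0, -0.1, -0.3]
grip_width: 0.801
gripper_force: 0.0
```

```bash
cat > fin.py <<'E'
from h import *
import sys
tag=sys.argv[1]; out=[]
for n,(u,v) in (("scene",(190,100)),("side",(240,170))):
    c=vision.read_camera(n); W=cloud(c)
    out.append(cv2.resize(c["img"][v:v+130,u:u+140],(400,370),interpolation=cv2.INTER_CUBIC))
    for nm,z0,z1 in (("block",.206,.245),("body",.08,.137)):
        m=(W[...,2]>z0)&(W[...,2]<z1)&(np.hypot(W[...,0]-.5265,W[...,1]-.046)<.045); P=W[m]; print(n,nm,len(P),P.mean(0).round(4),P.min(0).round(3),P.max(0).round(3))
cv2.imwrite(f"pics/{tag}.png",np.hstack(out))
E
python3 fin.py d
```

```text
scene block 128 [0.5149 0.0448 0.2267] [0.487 0.023 0.207] [0.558 0.07  0.243]
scene body 367 [0.5203 0.0415 0.107 ] [0.49  0.012 0.081] [0.557 0.083 0.137]
side block 362 [0.5236 0.0565 0.2253] [0.489 0.023 0.206] [0.56  0.073 0.242]
side body 623 [0.5338 0.0509 0.1088] [0.494 0.012 0.08 ] [0.557 0.081 0.137]
```

View pics/d.png

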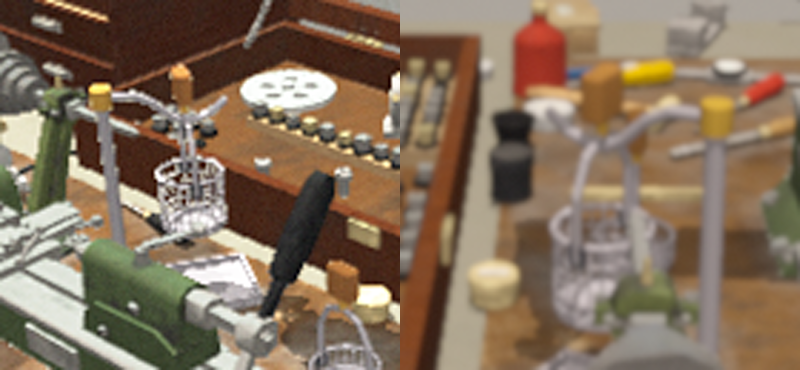

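The deep basket hangs on the hook, with its loop at about (185,120) left and (600,135) right; the gripper is clear and the shallow basket is where it was. I'll wait and check that it has settled.

apply_moves(xyz=[[0,0,-3],[0,0,0],[0,0,0],[0,0,0],[0,0,0],[0,0,0],[0,0,0],[0,0,0],[0,0,0],[0,0,0],[0,0,0],[0,0,0]], twist=[[0,0,0],[0,0,0],[0,0,0],[0,0,0],[0,0,0],[0,0,0],[0,0,0],[0,0,0],[0,0,0],[0,0,0],[0,0,0],[0,0,0]], jaw=[0.8,0.8,0.8,0.8,0.8,0.8,0.8,0.8,0.8,0.8,0.8,0.8])

```text
clock: 14.12
tcp_pos: [0.5255, 0.0465, 0.3495]
eef_rot: [0.866, 3.02, -0.0]
wrist_force: [-0.3, -0.4, 0.8]
grip_width: 0.802
gripper_force: 0.0
```

apply_moves(xyz=[[0,0,0],[0,0,0],[0,0,0],[0,0,0],[0,0,0],[0,0,0],[0,0,0],[0,0,0],[0,0,0],[0,0,0],[0,0,0],[0,0,0]], twist=[[0,0,0],[0,0,0],[0,0,0],[0,0,0],[0,0,0],[0,0,0],[0,0,0],[0,0,0],[0,0,0],[0,0,0],[0,0,0],[0,0,0]], jaw=[0.8,0.8,0.8,0.8,0.8,0.8,0.8,0.8,0.8,0.8,0.8,0.8])

```text
clock: 15.62
tcp_pos: [0.5255, 0.0466, 0.3495]
eef_rot: [0.866, 3.02, 0.0]
wrist_force: [-0.3, 0.0, -0.4]
grip_width: 0.8
gripper_force: 0.0
```

```bash
python3 fin.py e; python3 fin.py f|grep body; python3 fin.py g
python3 - <<'E'
from h import *
W=cloud(vision.read_camera("scene")); W0=np.load("scene0.npz")["W"]
for w in (W0,W):
    m=(w[...,2]>.03)&(w[...,2]<.14)&(abs(w[...,0]-.485)<.05)&(abs(w[...,1]+.18)<.05); print(m.sum(),w[m].mean(0).round(4))
E
```

```text
scene block 131 [0.5149 0.0447 0.2259] [0.486 0.025 0.206] [0.557 0.071 0.245]
scene body 368 [0.5198 0.0415 0.1077] [0.49  0.013 0.081] [0.557 0.08  0.137]
side block 359 [0.5233 0.0566 0.2254] [0.489 0.026 0.206] [0.56  0.074 0.242]
side body 621 [0.534  0.0507 0.1087] [0.493 0.013 0.08 ] [0.557 0.081 0.137]
scene body 364 [0.5196 0.0414 0.1075] [0.489 0.012 0.081] [0.556 0.078 0.137]
side body 603 [0.534  0.0503 0.1083] [0.494 0.013 0.08 ] [0.557 0.08  0.137]
scene block 130 [0.5157 0.0447 0.2259] [0.488 0.023 0.206] [0.557 0.068 0.244]
scene body 367 [0.5199 0.0413 0.1075] [0.489 0.012 0.081] [0.555 0.079 0.137]
side block 361 [0.5235 0.0564 0.2252] [0.489 0.026 0.206] [0.56  0.073 0.243]
side body 624 [0.534  0.0502 0.1089] [0.493 0.012 0.08 ] [0.557 0.08  0.137]
258 [ 0.488  -0.1829  0.0956]
258 [ 0.488  -0.1831  0.0955]
```

The basket is still, and the shallow one hasn't moved. Handing the job in.

```bash
python3 -c "from station import manip; print(manip.close_job())"
```

```text
the job is handed in; nothing more can be done
None
```

The deep basket hangs still and free on the hook over the tray, the gripper is clear of it, the shallow basket has not moved, and the job was handed in at about 16 s.

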